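# Hold the organiser's flap on its balance

### The arm

A 7-joint arm with a two-finger parallel gripper is mounted at the origin on the work surface. World frame = base frame: x ahead of the robot, y to its left, z up, the work surface at z = 0. Lengths are in mm, angles in degrees, forces in N, time in s.
With the tool pointing down it reaches from about 425 to 825 mm from the base axis. Payload 3.6 kg.
Tool frame: the origin (TCP) lies on the mounting face of the last link; the fingertips stand 186 mm ahead of it and the grasp point (between the pads) lies manip.tcp_to_grasp ahead of it (manip.tcp_to_grasp is the distance from the TCP to the grasp point, in mm); y points along the fingers, x is the direction in which the jaws open and shut, and the axes are right-handed (so a half turn about y gives the same grasp; the last joint's range is limited). The gripper opens to 93 mm and grips with 3 to 60 N. Pads are 15 mm wide; open, the fingers measure 128 mm over their backs; the gripper's body (75 mm by 188 mm) begins 65 mm behind the grasp point.
Start: joints at [-75.716, 35.231, -0.722, 81.555, 0.464, 63.22, -2.315], TCP at [176.982, 625.422, 404.74] pointing down, gripper open.
Joint ranges: [-178.69, 178.69], [-17.37, 117.87], [-77.05, 75.6], [15.02, 138.74], [-78.02, 258.01], [0.78, 113.62], [-162.83, 162.83]. Speed limits (degrees/s): [159.86, 159.86, 180, 180, 180, 180, 180].

### API

Orientations are given as [roll, pitch, yaw] about the fixed x, y, z axes, in that order (R = Rz(yaw) Ry(pitch) Rx(roll)).
In Python, from station import manip gives the robot as it stands.
- The arm moves only by the tool send_rows, never from a script. Its argument "motion" is a list of rows, each a list of 7 numbers: the shift along the world's x, y, z in cm, then the turn, a rotation vector about the world's x, y, z in rad, then the gripper's target within -1 to 1 (fully open at 1, half-way at 0, shut at -1). In form: [[tx, ty, tz, wx, wy, wz, hand], ...]. A call has 1 to 20 rows; each row shifts and turns the pose as measured when the row begins; what a row does not reach is not made up. A row lasts 1/10 s, in which the tool goes at most 50 mm and 8.59 degrees, less where a joint would pass 70% of its speed; a pose out of reach is approached as far as the arm can. A call is refused whole if a number of a shift passes 5 or a number of a turn 0.15, either way. A call with a gripper value outside its range is refused whole. The fingers move at their own pace and stop on an object; "grip_force" is the grip in N (left out, the last holds). Time passes only in rows, so rows that do not move let the fingers close. It gives the time, the measured TCP pose, the force and the opening at its end, in the units of the state.
- manip.get_obs(): the state, without advancing time (a new reading comes with each control period).
- manip.grab_frame(name): name is "side" or "top"; returns the picture (384x512x3 uint8, red, green, blue); there is no depth.
- manip.camera_info(name): a dict with "fx", "fy", "cx", "cy" (pixels), "position" and "attitude" of the camera in the world. Camera axes: x right, y up, looking along -z (the intrinsics and any distortion apply to the point x, -y, -z); pixel columns grow to the right and rows downward; lengths in mm; the calibration is good to about 2 mm. A picture is of the moment at which its call begins. camera_info takes no time and is no camera call.
- manip.sign_off(): hands the job in, once; it reports no verdict.
Trained networks look in the newest picture that a camera, given by its name, has taken for a name from the list of things; names that differ only in an ending like _2 or _b are one class to them, and where a whole thing is asked for, a point or a joint stands for the part that bears it (a point fixed in the world has none). Each returns a list of dicts, best first, with "confidence" (0 to 1); they miss things now and then, are a little off and sometimes report something else, mostly with a low value. They report only what shows in the picture. A call takes as long as a camera call.
- manip.boxes_of(name, camera): "bbox" ([left, top, right, bottom] in pixels, round what is visible of it).
- manip.regions_of(name, camera): "mask" (384x512 bool, what is visible of it) and "bbox" ([left, top, right, bottom] in pixels, round what is visible of it).
The state is a dict: "clock": time; "joint_pos": joint angles; "dq": joint speeds; "effort": joint torques, N m; "position": TCP position; "eef_rot": TCP orientation; "ft_force": force on the tool from outside, world axes, zero at the start; "torque": the same for the moment, N m; "gripper_width": finger opening in mm.
Only numpy, scipy, OpenCV 4.12 (cv2) and the standard library are available. Lean on these libraries where they do the work, as an engineer would, in place of code of your own. Each camera call takes 0.05 s, during which the arm holds its last target.

### The job

I want to fit a stay to the flap on top of the parts organiser: first push the raised hold-down bar at its side fully down into its catch so the organiser cannot lift, then take the flap by its pull, swing it gently up until it stands upright on its balance point, and keep gripping it there, still, as you finish. Don't drop the flap or let it go over to the rear, and leave the fishing gear and tools where they lie.

Things in the scene. Friction and masses are not known exactly. Their poses are not given: they have to be found in the camera images.
- organiser: Grey plastic parts organiser, 160 deep (x) x 240 wide (y) x 133 mm tall, fixed. Origin: centre of its underside, z up; its six drawer fronts (not used) look to +x. On top are a front and a rear tray with a rib along y between them. A timber post (46 x 32 x 117 mm) with a steel U catch on top stands at its +y side, centred at (-30, 205) mm.
- hold_bar (a joint): Angle (rad) of the steel hold-down bar (10 mm wide, 8 thick), pivoted at the organiser's +y side about a level axis along x. 0: level along +y, resting in the open-topped catch on the post (a stop); positive: free end raised. Starts at 0.5 to 1.0; a stiff hinge keeps it where it is left; 1 to 3 N down on the free end swings it.
- bar_plate (a point): Centre of the upper face of the round steel thumb plate (28 mm across, 8 thick) at the bar's free end, 113 mm from the pivot along the bar, 4 mm above the bar's mid-plane. The catch takes the bar 70 mm from the pivot; its cheeks stand 8 mm above the closed bar's top. The space above and beside the plate is free.
- bar_pivot (a point): Pivot of the hold-down bar, at (-30, 135, 125) mm from the organiser's origin. Axes as the organiser's.
- flap (a joint): Angle (rad) of the grey flap (216 mm wide, 4 thick, about 0.09 kg) hinged on the rib between the trays, axis along the organiser's y. 0: lying forward (-x) over the front tray, as it starts; 1.57: upright, its balance point; 3.14: lying over the rear tray. The hinge is nearly free: unheld, it falls whichever way it leans.
- flap_hinge (a point): Middle of the flap's hinge line, at (0, 0, 137) mm from the organiser's origin. Axes as the organiser's.
- flap_pull (a point): Centre of the flap's pull: a black barrel, 18 mm diameter, 22 long, axis along the hinge axis, 109 mm from the hinge in the flap's plane, mid-width. An 8 mm stem joins it to the flap's edge, 33 mm away. At the start it juts 29 mm ahead of the organiser's front: fingers can go down past both its ends and pinch its 22 mm length; it can turn between them.
- spoon_lure_mid (a point): Bystander: flat silver spoon lure, about 68 x 24 x 4, lying. Sizes in mm; this point is half-way up it, above its origin. Must stay where it is.
- stone_sinker_mid (a point): Bystander: grey stone sinker, round, 48 across, 35 tall. Sizes in mm; this point is half-way up it, above its origin. Must stay where it is.
- ice_rod_mid (a point): Bystander: short ice rod with cork handle, about 330 long, 22 high, lying along its x (handle to -x). Sizes in mm; this point is half-way up it, above its origin. Must stay where it is.
- squid_jig_mid (a point): Bystander: small blue squid jig, about 85 x 14 x 13, lying along its x. Sizes in mm; this point is half-way up it, above its origin. Must stay where it is.
- swivel_jar_mid (a point): Bystander: small clear jar, 48 across, 55 tall. Sizes in mm; this point is half-way up it, above its origin. Must stay where it is.
- split_shot_tin_mid (a point): Bystander: flat round tin, 44 across, 14 tall, in the far tray of the organiser. Sizes in mm; this point is half-way up it, above its origin. Must stay where it is.
- screwdriver_mid (a point): Bystander: screwdriver, about 170 long, lying along its x. Sizes in mm; this point is half-way up it, above its origin. Must stay where it is.

How it is judged:
By the outcome, as a careful person would: the job done as asked, in the order asked, and still so for the second after the job is handed in, while the arm keeps its last pose, push and grip.
It also fails if it takes over 58 s, if anything falls off the work surface, if the arm or the gripper's body presses on something with over 40 N, if the wrist force passes 120 N, or if a joint passes its speed limit or range.

## Working session

There is one attempt and no reset: what is moved stays moved. The work goes in short steps, Python scripts to look and compute and a tool call to move; the robot and the scene stay as the last step left them, time stands still between calls to the robot, and variables do not carry over. Pictures are saved under pics/ and viewed, and the job is handed in when it is done.

Besides the shell and the picture viewer there is one more tool, called after "Emit:" as name(argument=value, ...) on one line, values as JSON. send_rows: Moves the arm, as the interface text tells. Its arguments: {"type":"object","properties":{"motion":{"type":"array"},"grip_force":{"type":"number"}},"required":["motion"]}

```bash
ls; mkdir -p pics
python3 - <<'E'
from station import manip
import cv2
print(manip.get_obs(), manip.tcp_to_grasp)
for n in ("side","top"):
    im=manip.grab_frame(n); cv2.imwrite(f"pics/{n}0.png",im[:,:,::-1]); print(n,manip.camera_info(n))
    for o in ("organiser","hold_bar","bar_plate","flap","flap_pull"):
        r=manip.boxes_of(o,n); print(o,[(x['bbox'],round(x['confidence'],2)) for x in r[:2]])
E
```

```text
pics
{'clock': 0.0, 'joint_pos': array([-75.71639154,  35.2898634 ,  -0.72514722,  81.63882437,
         0.46424584,  63.22068773,  -2.31609441]), 'dq': array([-0.04423777,  0.01043377, -0.03097662,  0.14158997,  0.02499332,
        0.12327948,  0.08005383]), 'effort': array([-3.52867482e-05, -4.58934152e+01,  2.09019729e-01, -1.65745193e+01,
       -6.10589446e-02,  2.04352284e-02,  2.27621481e-04]), 'position': array([176.88723967, 625.1477363 , 403.58796587]), 'eef_rot': array([-90.00092005,   0.14651639,  74.20243766]), 'ft_force': array([ 0.05557001,  0.34454437, -0.07917815]), 'torque': array([ 0.01261386, -0.01005152,  0.03236417]), 'gripper_width': 93.21777923376895} 167.3
side {'fx': 493.715158017347, 'fy': 493.715158017347, 'cx': 256.29785525902605, 'cy': 195.40211543564868, 'position': array([ 393.79385436, -609.60583574,  774.65248253]), 'attitude': array([ 44.02731796,   0.82499921, -18.86746788])}
organiser [([180.4, 106.8, 321.6, 313.0], 0.9)]
hold_bar [([179.6, 107.6, 207.8, 168.9], 0.75)]
bar_plate [([182.6, 109.1, 213.2, 170.3], 0.82)]
flap [([186.6, 169.6, 275.2, 266.0], 0.65), ([261.3, 195.1, 285.0, 216.9], 0.42)]
flap_pull [([182.0, 168.7, 274.1, 267.7], 0.67)]
top {'fx': 456.45282351491096, 'fy': 456.45282351491096, 'cx': 250.6448156775919, 'cy': 186.1627009667179, 'position': array([ 418.28205138,  -22.06944716, 1011.77817321]), 'attitude': array([  9.2872104 ,   2.32583413, -91.22572596])}
organiser [([148.1, 139.3, 344.4, 246.4], 0.78)]
hold_bar [([147.4, 202.6, 217.2, 213.6], 0.87), ([223.7, 183.0, 338.5, 247.0], 0.52)]
bar_plate [([151.6, 201.1, 215.1, 213.6], 0.82)]
flap [([220.9, 182.1, 336.6, 250.0], 0.63), ([149.1, 201.3, 216.4, 215.2], 0.17)]
flap_pull [([223.2, 180.8, 337.7, 246.0], 0.89)]
```

View pics/side0.png

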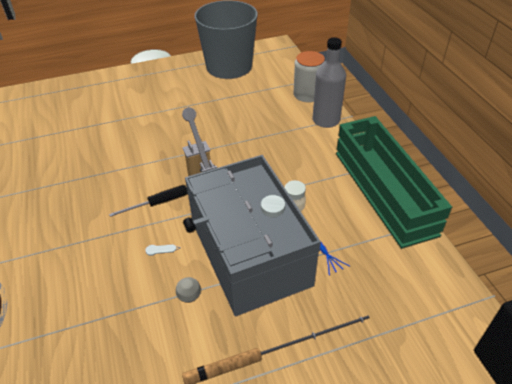

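View pics/top0.png

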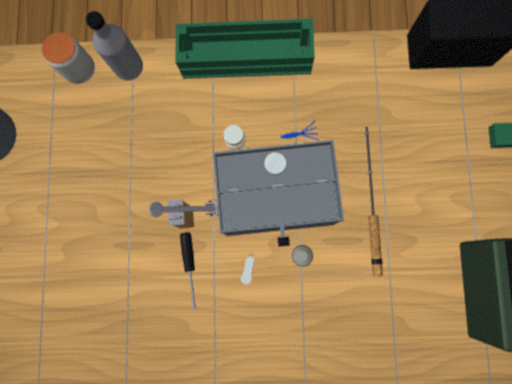

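Run:
```python
import cv2
a=cv2.imread("pics/top0.png")[125:265,140:360]; cv2.imwrite("pics/t_z.png",cv2.resize(a,None,fx=3.6,fy=3.6,interpolation=cv2.INTER_CUBIC))
a=cv2.imread("pics/side0.png")[95:320,170:340]; cv2.imwrite("pics/s_z.png",cv2.resize(a,None,fx=2.6,fy=2.6,interpolation=cv2.INTER_CUBIC))
```

```text
(no output)
```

View pics/t_z.png

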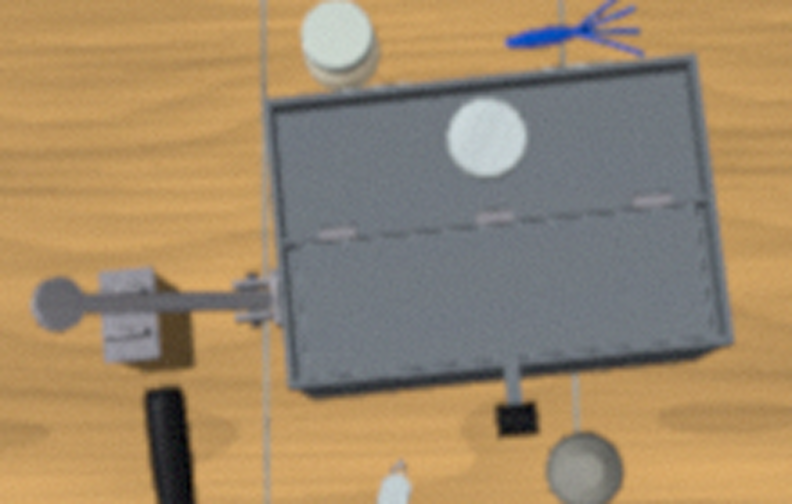

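View pics/s_z.png

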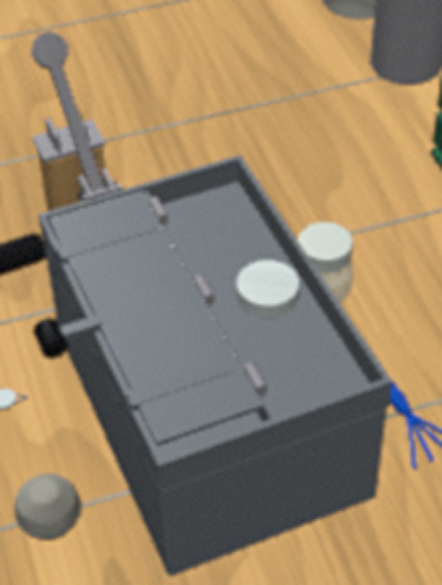

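```bash
cat > h.py <<'E'
import numpy as np
from scipy.spatial.transform import Rotation as Ro
from scipy.optimize import least_squares
def proj(info,P):
    R=Ro.from_euler('xyz',info['attitude'],degrees=True).as_matrix()
    c=(np.atleast_2d(P)-info['position'])@R
    x,y,z=c[:,0],-c[:,1],-c[:,2]
    return np.c_[info['fx']*x/z+info['cx'],info['fy']*y/z+info['cy']]
def org(p,L):
    c,s=np.cos(p[2]),np.sin(p[2]); L=np.atleast_2d(L)
    return np.c_[p[0]+c*L[:,0]-s*L[:,1],p[1]+s*L[:,0]+c*L[:,1],L[:,2]]
def plate(a): # org frame
    r=113;o=4
    return [-30,135+r*np.cos(a)-o*np.sin(a),125+r*np.sin(a)+o*np.cos(a)]
E
python3 - <<'E'
from h import *
from station import manip
T=manip.camera_info('top');S=manip.camera_info('side')
C=[[80,120,133],[80,-120,133],[-80,-120,133],[-80,120,133],[-109,0,137]]
pt=np.array([[267,98],[692,57],[732,343],[291,388],[517,419],[59,304]])/3.6+[140,125]
ps=np.array([[239,160],[388,382],[165,462],[42,215],[50,337],[50,47]])/2.6+[170,95]
def f(p):
    L=np.array(C+[plate(p[3])]); W=org(p,L)
    return np.r_[(proj(T,W)-pt).ravel(),(proj(S,W)-ps).ravel()]
r=least_squares(f,[450,0,0,.7],loss='soft_l1'); p=r.x
print(p,np.degrees(p[2:]));print(f(p).reshape(-1,2).round(1))
W=org(p,C+[plate(p[3]),plate(0),[-30,135,125],[0,0,137],[-30,205,117]]);print(W.round(1))
np.save('p.npy',p)
o=manip.get_obs()
print(Ro.from_euler('xyz',o['eef_rot'],degrees=True).as_matrix().round(3))
for n in ("stone_sinker_mid","spoon_lure_mid","screwdriver_mid"): print(n,[(x['bbox'],x['confidence']) for x in manip.boxes_of(n,'top')][:2])
E
```

```text
[ 5.62597781e+02 -4.19900550e+01  7.56473487e-02  6.89360720e+00] [  4.33427381 394.97459843]
[[-1.1 -0.1]
 [ 1.7 -1.4]
 [ 1.2 -0.1]
 [-0.9 -0.1]
 [ 0.1  0.1]
 [ 0.2 -0.4]
 [ 0.3 -2.6]
 [ 1.3 -0.5]
 [-3.2  1.1]
 [-1.8 -0.8]
 [-0.3  0. ]
 [-0.2  0.5]]
[[ 633.3   83.7  133. ]
 [ 651.4 -155.6  133. ]
 [ 491.9 -167.7  133. ]
 [ 473.8   71.6  133. ]
 [ 453.9  -50.2  137. ]
 [ 515.7  180.4  193.1]
 [ 513.9  203.   129. ]
 [ 522.5   90.4  125. ]
 [ 562.6  -42.   137. ]
 [ 517.2  160.2  117. ]]
[[ 0.272 -0.    -0.962]
 [ 0.962  0.     0.272]
 [ 0.    -1.     0.   ]]
stone_sinker_mid [([288.1, 247.1, 315.5, 269.1], 0.85), ([148.2, 203.1, 217.4, 215.8], 0.44)]
spoon_lure_mid [([241.5, 258.2, 253.9, 285.6], 0.61)]
screwdriver_mid [([178.9, 236.5, 196.0, 304.9], 0.98)]
```

Emit:
send_rows(motion=[[2.8,-3.7,0.2,0,0,0.03,-1],[2.8,-3.7,0.2,0,0,0.03,-1],[2.8,-3.7,0.2,0,0,0.03,-1],[2.8,-3.7,0,0,0,0.03,-1],[2.8,-3.7,0,0,0,0.03,-1],[2.8,-3.7,0,0,0,0.03,-1],[2.8,-3.7,0,0,0,0.03,-1],[2.8,-3.7,0,0,0,0.03,-1],[2.8,-3.7,0,0,0,0.03,-1],[2.8,-3.7,0,0,0,0.03,-1]], grip_force=20)

```text
clock: 1.75
position: [457.4, 246.8, 412.2]
eef_rot: [-90.0, -0.5, 93.2]
ft_force: [0.8, -0.9, 0.0]
gripper_width: 17.9
```

Emit:
send_rows(motion=[[2.5,-3,0,0,0,0.01,-1],[2,-2.5,0,0,0,0.01,-1],[1,-1,0,0,0,0,-1],[0,0,0,0,0,0,-1]])

```text
clock: 2.15
position: [518.1, 171.2, 413.1]
eef_rot: [-90.2, -0.3, 93.5]
ft_force: [-0.3, 0.7, 0.9]
gripper_width: 0.5
```

Run:
```python
from station import manip
import cv2
for n in ("side","top"):
    im=manip.grab_frame(n); cv2.imwrite(f"pics/{n}1.png",im[:,:,::-1])
print(manip.get_obs())
a=cv2.imread("pics/side1.png")[60:240,120:320]; cv2.imwrite("pics/s1z.png",cv2.resize(a,None,fx=3,fy=3))
```

```text
{'clock': 2.25, 'joint_pos': array([-19.39303941,  25.31712642,  -2.1027113 ,  98.55315977,
         0.70730017,  55.93340947,  72.10824621]), 'dq': array([-1.46558155, -0.46778404, -1.61078052,  0.57398202, -0.40904089,
        0.01128008,  0.16662569]), 'effort': array([ 1.13220010e+00, -3.69452477e+01,  6.15989193e-01, -1.55338025e+01,
        7.92552112e-02,  5.05788031e-02,  8.73316865e-03]), 'position': array([516.51918682, 173.77001343, 412.98251142]), 'eef_rot': array([-90.10922892,  -0.36272094,  93.79599232]), 'ft_force': array([-0.26176963,  0.84690211, -0.20158538]), 'torque': array([0.02776469, 0.02629501, 0.00965663]), 'gripper_width': 0.3738150892371971}
```

View pics/s1z.png

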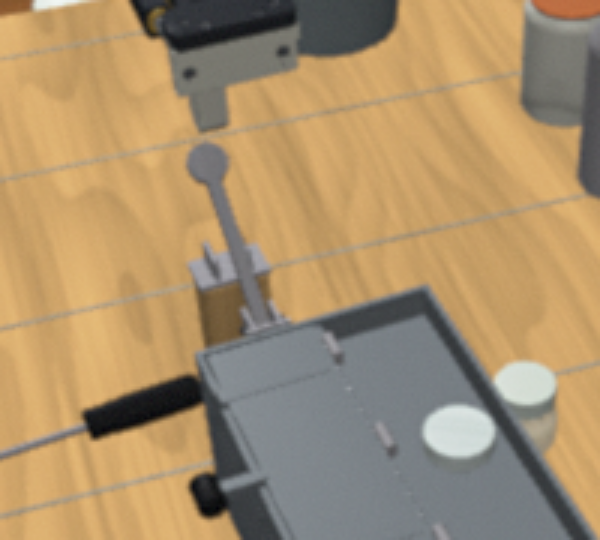

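Emit:
send_rows(motion=[[0,1.2,-1,0,0,0,-1],[0,0,-1,0,0,0,-1],[0,0,-1,0,0,0,-1],[0,0.2,-1,0,0,0,-1],[0,0.3,-1,0,0,0,-1],[0,0.3,-1,0,0,0,-1],[0,0.3,-1,0,0,0,-1]])

```text
clock: 2.95
position: [512.1, 207.2, 337.8]
eef_rot: [-90.1, -0.7, 94.6]
ft_force: [0.2, -0.1, -0.8]
gripper_width: 0.2
```

Run:
```python
from station import manip
import cv2
im=manip.grab_frame("side"); cv2.imwrite("pics/side2.png",im[:,:,::-1])
print(manip.get_obs()['position'],manip.get_obs()['ft_force'])
a=im[60:240,120:320,::-1]; cv2.imwrite("pics/s2z.png",cv2.resize(a,None,fx=3,fy=3))
```

```text
[511.49116727 207.55426026 336.02450449] [ 0.04190198  0.3748754  -0.52998311]
```

View pics/s2z.png

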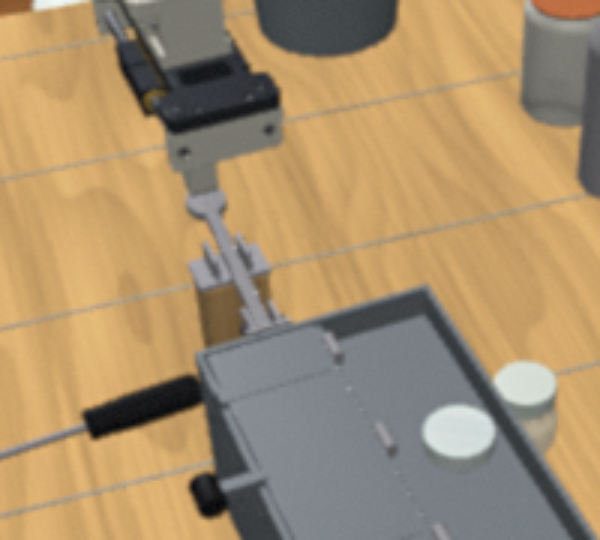

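Emit:
send_rows(motion=[[0.1,-0.4,-0.5,0,0,0,-1],[0.1,-0.2,-0.5,0,0,0,-1],[0,0,-0.5,0,0,0,-1],[0,0,-0.4,0,0,0,-1],[0,0,-0.3,0,0,0,-1]])

```text
clock: 3.5
position: [514.2, 200.1, 314.7]
eef_rot: [-89.9, -0.6, 94.6]
ft_force: [-7.3, -2.5, 30.9]
gripper_width: 0.2
```

Emit:
send_rows(motion=[[0,0,0,0,0,0,-1],[0,0,0.4,0,0,0,-1],[0,0,2,0,0,0,-1],[0,0,3,0,0,0,-1],[0,0,3,0,0,0,-1],[-1,-3,2,0,0,0,0],[-1,-4,0,0,0,0,0]])

```text
clock: 4.2
position: [494.0, 133.5, 423.2]
eef_rot: [-90.1, -0.8, 95.1]
ft_force: [0.3, -0.6, -0.7]
gripper_width: 11.8
```

Run:
```python
from station import manip
from h import *
import cv2
p=np.load('p.npy')
for n in ("side","top"):
    im=manip.grab_frame(n).copy(); i=manip.camera_info(n)
    print(n,proj(i,org(p,[plate(0)])))
    b=(120,60) if n=="side" else (130,120)
    a=im[b[1]:b[1]+180,b[0]:b[0]+200,::-1]; cv2.imwrite(f"pics/{n}3z.png",cv2.resize(a,None,fx=3,fy=3))
    for o in ("bar_plate","hold_bar"): print([(x['bbox'],x['confidence']) for x in manip.boxes_of(o,n)][:2])
print(manip.get_obs()['position'],manip.get_obs()['ft_force'])
```

```text
side [[189.10769571 132.59904277]]
[([185.0, 130.1, 208.7, 167.5], 0.67)]
[([179.8, 131.9, 210.4, 165.4], 0.62), ([320.2, 245.7, 335.7, 271.9], 0.4)]
top [[153.10798577 213.83067655]]
[([197.0, 208.1, 207.7, 209.7], 0.49)]
[([193.4, 206.3, 209.0, 210.7], 0.6)]
[493.60166398 133.48641157 420.22411614] [ 0.330688    0.47487391 -0.02072363]
```

View pics/side3z.png

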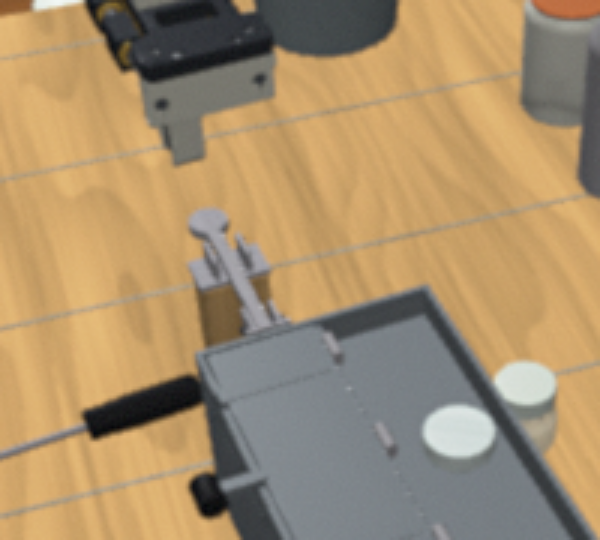

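View pics/top3z.png

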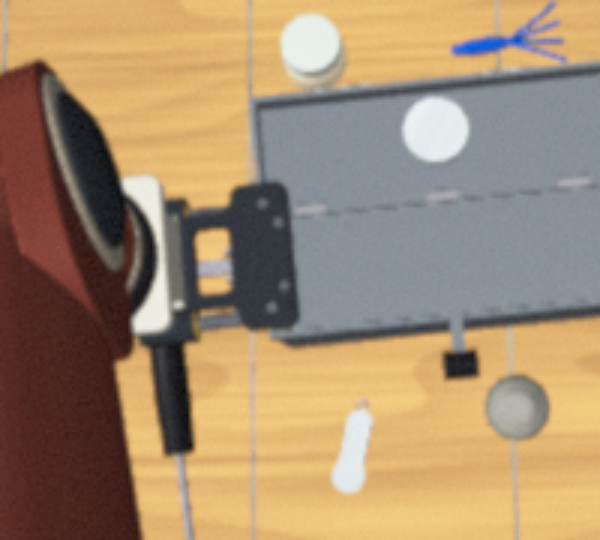

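Emit:
send_rows(motion=[[-1,-3.5,0,0,0,-0.01,0.2],[-1,-4,0,0,0,0,0.2],[-1,-4,0,0,0,0,0.2],[-0.5,-4,0,0,0,0,0.2],[0,-1.5,0,0,0,0,0.2],[0,0,0,0,0,0,0.2]])

```text
clock: 5.1
position: [459.3, -32.0, 417.5]
eef_rot: [-89.6, -1.0, 95.5]
ft_force: [-0.3, 0.8, 0.2]
gripper_width: 55.9
```

Emit:
send_rows(motion=[[-0.3,-1.2,-2,-0.01,-0.005,-0.02,0.2],[-0.2,-0.6,-2,-0.005,0,0,0.2],[0,0,-1,0,0,0,0.2],[0,0,0,0,0,0,0.2]])

```text
clock: 5.5
position: [456.9, -43.4, 365.6]
eef_rot: [-89.9, -0.4, 95.0]
ft_force: [-0.8, 0.0, 0.2]
gripper_width: 55.8
```

```bash
cat > look.py <<'E'
from station import manip
from h import *
import cv2,sys
k=sys.argv[1]
for n,b in (("side",(130,100)),("top",(200,130))):
    im=manip.grab_frame(n)
    a=im[b[1]:b[1]+180,b[0]:b[0]+200,::-1]; cv2.imwrite(f"pics/{n}{k}z.png",cv2.resize(a,None,fx=3,fy=3))
o=manip.get_obs();print(o['clock'],o['position'],o['eef_rot'],o['ft_force'],o['gripper_width'])
R=Ro.from_euler('xyz',o['eef_rot'],degrees=True).as_matrix();print('grasp',o['position']+R[:,1]*167.3)
E
python3 look.py 4
```

```text
5.6 [457.28995919 -43.61151418 366.86363522] [-90.09276531  -0.318829    94.98795365] [-0.34988583 -0.25923329 -0.83133635] 55.752203828021415
grasp [457.47885902 -42.6605345  199.56644471]
```

View pics/side4z.png

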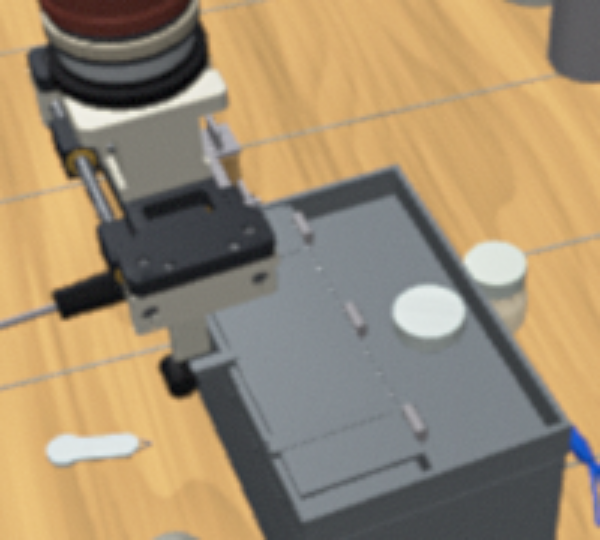

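View pics/top4z.png

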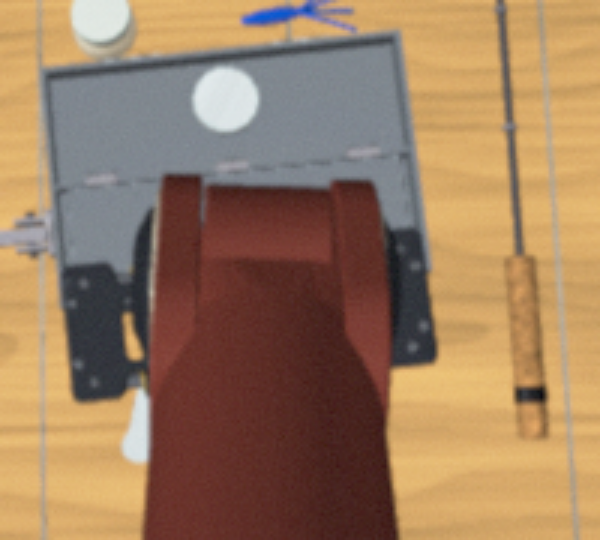

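Emit:
send_rows(motion=[[-0.35,-0.7,0,0,0,-0.01,0.2],[0,0,0,0,0,0,0.2],[0,0,-1.5,0,0,0,0.2]])

```text
clock: 5.9
position: [455.3, -50.0, 354.9]
eef_rot: [-90.6, -0.3, 94.5]
ft_force: [0.9, -0.6, 0.5]
gripper_width: 55.7
```

Emit:
send_rows(motion=[[-0.1,0,-1.5,0,0.005,0,0.2],[0,0,-1.5,0,0.005,0,0.2],[0,0,-1.5,0,0,0,0.2],[0,0,-0.4,0,0,0,0.2],[0,0,0,0,0,0,0.2]])

```text
clock: 6.4
position: [455.0, -50.3, 306.6]
eef_rot: [-90.4, -0.3, 94.4]
ft_force: [0.1, -0.1, 0.2]
gripper_width: 55.6
```

```bash
python3 look.py 5
```

```text
6.5 [455.1795276  -50.30609017 307.10958146] [-90.42319606  -0.28690386  94.41900329] [ 0.08020332 -0.38627748  0.0387628 ] 55.283486129522174
grasp [456.34700262 -49.37565609 139.81624239]
```

View pics/side5z.png

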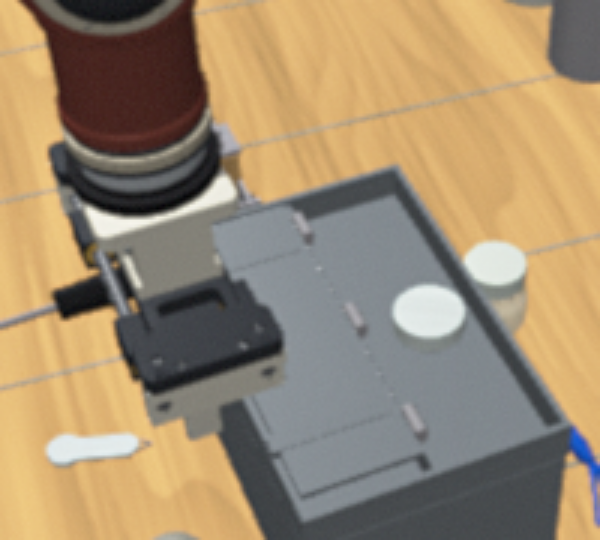

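Emit:
send_rows(motion=[[-0.15,-0.1,-0.3,0,0.007,0,0.2],[0,0,0,0,0,0,0],[0,0,0,0,0,0,-0.3],[0,0,0,0,0,0,-0.8],[0,0,0,0,0,0,-1],[0,0,0,0,0,0,-1],[0,0,0,0,0,0,-1],[0,0,0,0,0,0,-1]], grip_force=20)

```text
clock: 7.3
position: [454.1, -50.5, 306.0]
eef_rot: [-90.2, -0.4, 94.4]
ft_force: [0.4, 0.5, -0.4]
gripper_width: 21.9
```

```bash
python3 look.py 6
```

```text
7.4 [454.09682362 -50.47869339 306.0143804 ] [-90.24567937  -0.37638782  94.43913764] [-0.20116985 -0.2536934   0.52474034] 21.636088180578135
grasp [454.72697393 -49.32745583 138.71952823]
```

View pics/side6z.png

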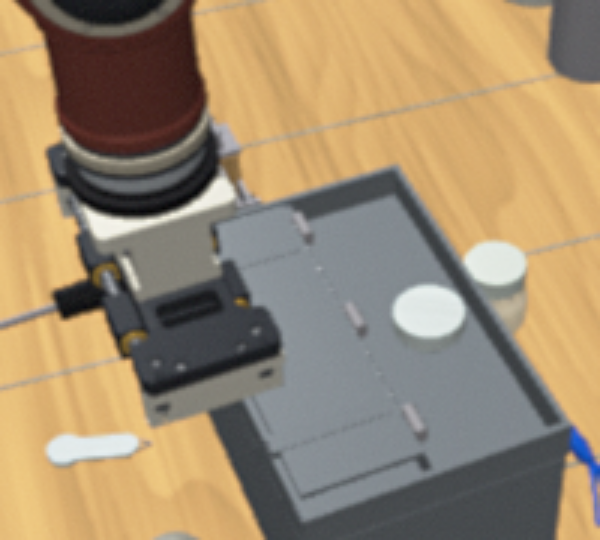

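Emit:
send_rows(motion=[[0.01,0,0.54,0,0,0,-1],[0.04,0,0.54,0,0,0,-1],[0.07,0.01,0.54,0,0,0,-1],[0.09,0.01,0.54,0,0,0,-1],[0.12,0.01,0.53,0,0,0,-1],[0.15,0.01,0.52,0,0,0,-1]])

```text
clock: 8.0
position: [459.6, -50.0, 340.2]
eef_rot: [-90.3, -0.4, 94.5]
ft_force: [1.6, 0.6, -2.9]
gripper_width: 21.7
```

```bash
cat > plan.py <<'E'
from station import manip
import numpy as np
o=manip.get_obs(); p=o['position']; c=np.array([562.8,-42.1,306.0]); f=np.array([np.cos(.077),np.sin(.077),0])
d=p-c; r=np.array([-d@f,d[2]]); th=np.arctan2(r[1],r[0])
print('theta',th,np.degrees(th),'radius',np.hypot(*r),'lat',d@np.array([-f[1],f[0],0]),o['ft_force'],o['gripper_width'],o['clock'],o['eef_rot'])
import sys
n=int(sys.argv[1]);dt=float(sys.argv[2]); 
for k in range(1,n+1):
    def q(k): 
        t=min(th+dt*k,np.pi/2); return c+109*(-np.cos(t)*f+[0,0,np.sin(t)])
    print(((q(k)-q(k-1))/10).round(2).tolist())
print('first corr',((c+109*(-np.cos(th)*f+[0,0,np.sin(th)])-p)/10).round(2))
E
python3 plan.py 8 .06
```

```text
theta 0.31910718686795814 18.28349501982649 radius 109.053810801155 lat 0.0318849679196913 [ 1.56407532  0.60916229 -2.89931302] 21.72739000692186 8.0 [-90.26538781  -0.36632616  94.46960654]
[0.22, 0.02, 0.61]
[0.26, 0.02, 0.6]
[0.29, 0.02, 0.58]
[0.33, 0.03, 0.56]
[0.36, 0.03, 0.54]
[0.39, 0.03, 0.52]
[0.42, 0.03, 0.5]
[0.45, 0.03, 0.47]
first corr [ 0.01 -0.   -0.  ]
```

Emit:
send_rows(motion=[[0.22,0.02,0.61,0,0,0,-1],[0.26,0.02,0.6,0,0,0,-1],[0.29,0.02,0.58,0,0,0,-1],[0.33,0.03,0.56,0,0,0,-1],[0.36,0.03,0.54,0,0,0,-1],[0.39,0.03,0.52,0,0,0,-1],[0.42,0.03,0.5,0,0,0,-1]])

```text
clock: 8.7
position: [484.1, -48.1, 382.5]
eef_rot: [-90.3, -0.4, 94.5]
ft_force: [2.9, 0.7, -5.0]
gripper_width: 21.8
```

```bash
python3 plan.py 9 .06; python3 look.py 7
```

```text
theta 0.7696819643562429 44.099528124951384 radius 109.87771330637167 lat 0.09976955152823268 [ 2.91456343  0.73187708 -5.00180099] 21.78044173005985 8.7 [-90.29767494  -0.35674429  94.47232993]
[0.47, 0.04, 0.46]
[0.49, 0.04, 0.43]
[0.52, 0.04, 0.4]
[0.54, 0.04, 0.36]
[0.56, 0.04, 0.33]
[0.58, 0.04, 0.3]
[0.6, 0.05, 0.26]
[0.61, 0.05, 0.22]
[0.62, 0.05, 0.19]
first corr [ 0.06 -0.01 -0.06]
8.8 [484.35432993 -48.04979299 382.79046266] [-90.35892266  -0.35048384  94.48287996] [ 1.18444292  1.08082275 -1.66952801] 21.895925328840868
grasp [485.31916068 -46.94764503 215.4968753 ]
```

View pics/side7z.png

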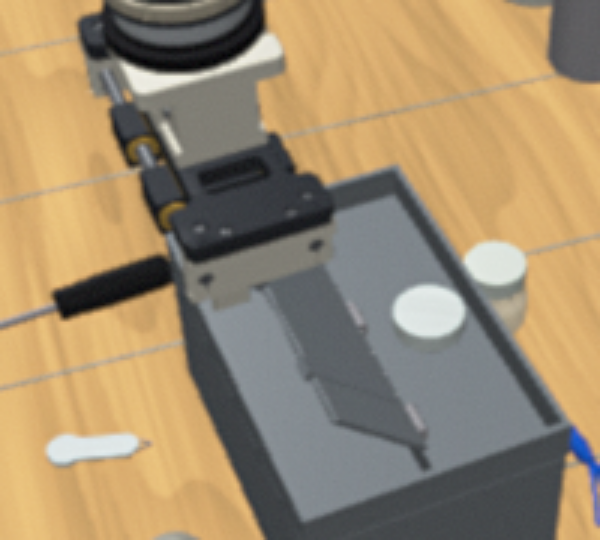

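Emit:
send_rows(motion=[[0.5,0.04,0.41,0,0,0,-1],[0.52,0.04,0.4,0,0,0,-1],[0.53,0.04,0.38,0,0,0,-1],[0.54,0.04,0.36,0,0,0,-1],[0.56,0.04,0.33,0,0,0,-1],[0.58,0.04,0.29,0,0,0,-1],[0.6,0.05,0.25,0,0,0,-1]])

```text
clock: 9.5
position: [522.8, -45.2, 407.3]
eef_rot: [-89.7, -0.4, 94.5]
ft_force: [-1.0, -0.2, -1.7]
gripper_width: 21.9
```

```bash
python3 plan.py 10 .05
```

```text
theta 1.1941121280359521 68.41758520184544 radius 108.95299259113278 lat -0.0020918842714907995 [-0.97719977 -0.23796846 -1.70110584] 21.917464622864703 9.5 [-89.69319866  -0.40315896  94.45137196]
[0.51, 0.04, 0.19]
[0.52, 0.04, 0.16]
[0.53, 0.04, 0.14]
[0.53, 0.04, 0.11]
[0.54, 0.04, 0.08]
[0.54, 0.04, 0.06]
[0.54, 0.04, 0.03]
[0.29, 0.02, 0.0]
[0.0, 0.0, 0.0]
[0.0, 0.0, 0.0]
first corr [-0.  0.  0.]
```

Emit:
send_rows(motion=[[0.51,0.04,0.19,0,0,0,-1],[0.52,0.04,0.16,0,0,0,-1],[0.53,0.04,0.14,0,0,0,-1],[0.53,0.04,0.11,0,0,0,-1],[0.5,0.04,0.07,0,0,0,-1],[0.3,0.02,0.03,0,0,0,-1]])

```text
clock: 10.1
position: [554.3, -42.8, 415.1]
eef_rot: [-89.6, -0.4, 94.5]
ft_force: [-1.7, 0.4, -1.5]
gripper_width: 21.9
```

```bash
python3 plan.py 1 .05; python3 look.py 8
```

```text
theta 1.4928127630766062 85.53187092755243 radius 109.40311846649088 lat -0.034219333526521796 [-1.74771041  0.43997735 -1.50052798] 21.94636846571766 10.1 [-89.59888825  -0.40923561  94.45052256]
[0.54, 0.04, 0.03]
first corr [ 0.    0.   -0.04]
10.2 [554.29529632 -42.78375483 415.06746934] [-89.63095415  -0.40655218  94.4567939 ] [-1.3929805   1.00522484  0.30309033] 21.98478043765249
grasp [553.1287278  -41.68400863 247.7751513 ]
```

View pics/side8z.png

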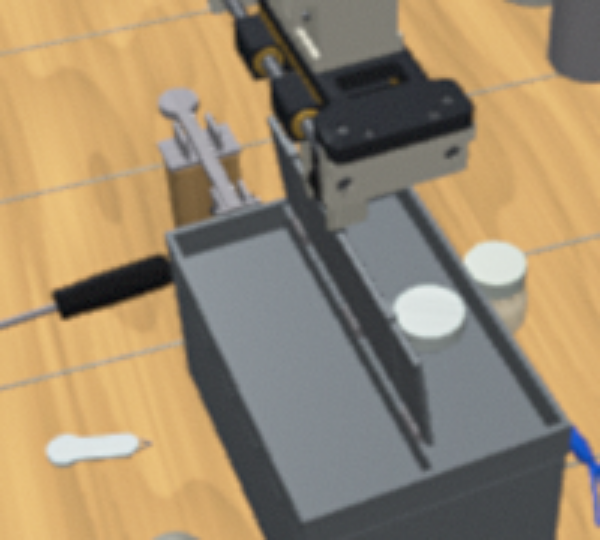

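```bash
cat > fl.py <<'E'
from station import manip
from h import *
p=np.load('p.npy');S=manip.camera_info('side')
for th in np.radians([80,84,87,90,93]):
    L=[[-76*np.cos(th),y,137+76*np.sin(th)] for y in(-108,108)]+[[0,-108,137]]+[[-109*np.cos(th),0,137+109*np.sin(th)]]
    print(np.degrees(th),((proj(S,org(p,L))-[130,100])*3).round(0).tolist())
E
python3 fl.py
```

```text
80.0 [[408.0, 367.0], [261.0, 116.0], [431.0, 451.0], [316.0, 190.0]]
84.0 [[418.0, 363.0], [269.0, 113.0], [431.0, 451.0], [329.0, 185.0]]
87.0 [[425.0, 360.0], [275.0, 111.0], [431.0, 451.0], [339.0, 181.0]]
90.0 [[432.0, 358.0], [281.0, 109.0], [431.0, 451.0], [349.0, 178.0]]
93.0 [[439.0, 356.0], [288.0, 107.0], [431.0, 451.0], [358.0, 175.0]]
```

Emit:
send_rows(motion=[[0.35,0.03,0.02,0,0,0,-1],[0.3,0.02,0.01,0,0,0,-1],[0.2,0.01,0,0,0,0,-1],[0.1,0,0,0,0,0,-1],[0,0,0,0,0,0,-1]])

```text
clock: 10.7
position: [564.2, -42.1, 415.6]
eef_rot: [-89.6, -0.4, 94.5]
ft_force: [-1.1, -0.4, -0.9]
gripper_width: 21.6
```

```bash
python3 look.py 9
```

```text
10.8 [564.14417953 -42.07661273 415.5868404 ] [-89.60080285  -0.42400872  94.45004064] [-0.43802786  0.65993759 -1.52389751] 22.088008412975906
grasp [562.88601379 -40.93274831 248.29548201]
```

View pics/side9z.png

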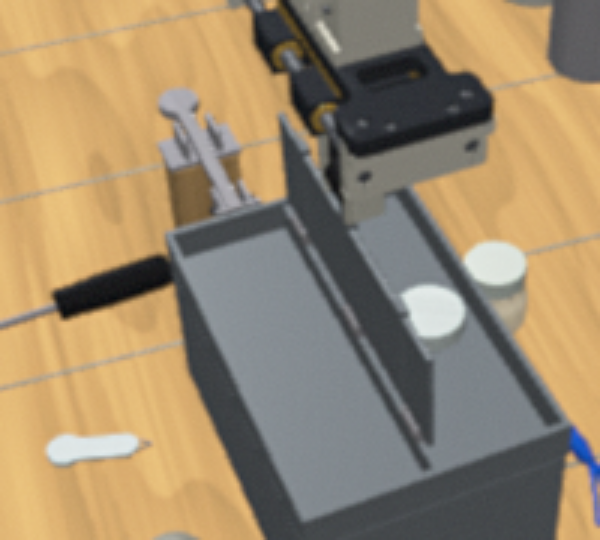

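Emit:
send_rows(motion=[[0,0,0,0,0,0,-1],[0,0,0,0,0,0,-1],[0,0,0,0,0,0,-1],[0,0,0,0,0,0,-1],[0,0,0,0,0,0,-1],[0,0,0,0,0,0,-1]])

```text
clock: 11.4
position: [564.0, -42.1, 415.6]
eef_rot: [-89.6, -0.4, 94.5]
ft_force: [-0.3, 1.2, -1.6]
gripper_width: 21.5
```

```bash
python3 look.py 10
python3 - <<'E'
from station import manip
import cv2
cv2.imwrite("pics/fin.png",manip.grab_frame("side")[:,:,::-1]);cv2.imwrite("pics/fint.png",manip.grab_frame("top")[:,:,::-1])
o=manip.get_obs();print(o['position'],o['dq'].round(2))
E
```

```text
11.5 [563.98814361 -42.08126119 415.58784051] [-89.61891832  -0.42389551  94.44684129] [-1.16427688  0.13342485 -1.83995839] 21.84281865929487
grasp [562.78280271 -40.93355228 248.29611951]
[563.98900051 -42.07315745 415.62151525] [-0.05 -0.03 -0.03 -0.01  0.03  0.01  0.07]
```

View pics/side10z.png

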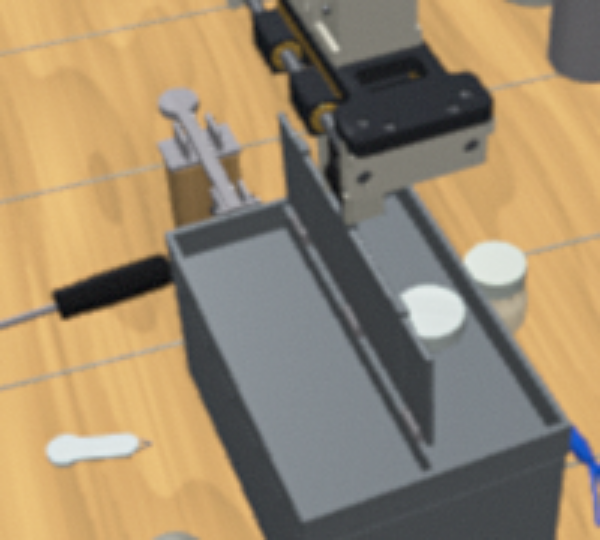

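View pics/fin.png

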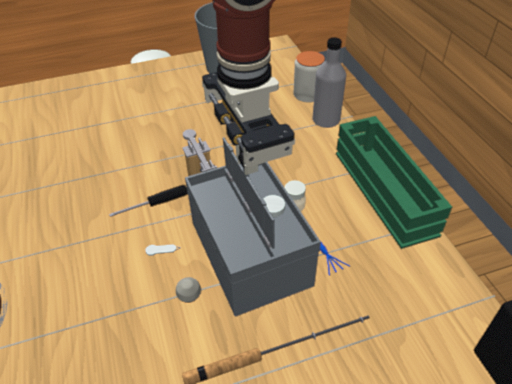

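View pics/fint.png

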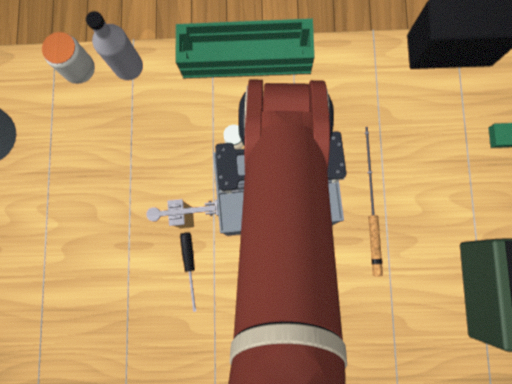

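```bash
python3 -c "
from station import manip
print(manip.sign_off())"
```

```text
the job is handed in; nothing more can be done
None
```

The hold-down bar is fully down in its catch, and the flap stands upright with the gripper still holding its pull. I handed the job in at about 11.6 s of the 58 s allowed.

- **Hold-down bar:** I pushed it down with the closed fingertips until it met its stop. The push reached 31 N, and the fingertip height matched the closed position. In the later pictures the thumb plate shows within about 1.5 px (side) and 0.5 px (top) of where it should be when closed.
- **Flap:** I gripped the pull across its 22 mm length (opening read 21.9 mm) and swung the flap up along its arc. At the end the flap's corners lined up with the 90° model to within 1 or 2 px, except the far corner, about 5 px off in the enlarged view. The grip position also agreed, to about 0.6 mm. The arm was at rest, and the force at the wrist was about 2 N.
- **Surroundings:** The fishing gear and tools look unmoved where they show. In the last pictures I checked them only by eye.

My fit of the organiser's rim corners was off by 1–3 px. The pull and the thumb plate, which I worked from, fitted to about 0.5 px. While pushing the bar, the tool drifted up to about 10 mm outward along it. I corrected that before reaching the stop.

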